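# Load the patina kit tray

## Task

Load the patina kit tray: stand the green-, blue- and yellow-capped jars upright, each inside the tray cup of its own colour, and lay the patina brush (light handle, pale bristles) flat and lengthwise in the tray's long brush bay, either way round. Set each thing down rather than dropping it. Leave the red-capped solvent jar and the dark wire brush where they are.

Things in the scene. Friction and masses are not known exactly. Their poses are not given: they have to be found in the camera images.
- tray: White low tray with end loops, fixed to the bench; 284 mm along x, 186 along y, floor 5 thick, rims and divider 16 high. Origin: centre of underside, z up. Cups stand at x = -85, 0, +85 mm, y = +42 mm (colour order varies). The brush bay is the long empty compartment on the -y side: inside 276 mm (x) by 56 mm (y), centred at x = 0, y = -61 mm, its floor 5 mm above the bench.
- jar_green: Closed white plastic jar with a green screw cap and a green band, standing upright: 48 mm across up to 42 mm high, cap 44 mm across from there to the top at 62 mm; about 140 g. Origin: centre of its underside, z up through the cap. Belongs in the green cup.
- jar_blue: Closed white plastic jar with a blue screw cap and a blue band, standing upright: 48 mm across up to 42 mm high, cap 44 mm across from there to the top at 62 mm; about 140 g. Origin: centre of its underside, z up through the cap. Belongs in the blue cup.
- jar_yellow: Closed white plastic jar with a yellow screw cap and a yellow band, standing upright: 48 mm across up to 42 mm high, cap 44 mm across from there to the top at 62 mm; about 140 g. Origin: centre of its underside, z up through the cap. Belongs in the yellow cup.
- cup_green: Plain green round shallow cup fixed in the tray: outside 74 mm across, 18 mm high, inside 68 mm across, floor 4 mm thick. Origin: centre of its underside (5 mm above the bench), z up. Place of the green-capped jar.
- cup_blue: Plain blue round shallow cup fixed in the tray: outside 74 mm across, 18 mm high, inside 68 mm across, floor 4 mm thick. Origin: centre of its underside (5 mm above the bench), z up. Place of the blue-capped jar.
- cup_yellow: Plain yellow round shallow cup fixed in the tray: outside 74 mm across, 18 mm high, inside 68 mm across, floor 4 mm thick. Origin: centre of its underside (5 mm above the bench), z up. Place of the yellow-capped jar.
- jar_red: Closed white plastic jar with a red screw cap and a red band, standing upright: 48 mm across up to 42 mm high, cap 44 mm across from there to the top at 62 mm; about 140 g. Origin: centre of its underside, z up through the cap. Solvent: does not belong in the tray, stays where it is.
- patina_brush: Hand brush lying flat along its x, 180 mm long: light wooden handle, brass ferrule, pale bristles. Handle 24 mm wide, 26 high from x = -90 to +30 mm (grip it near x = -15), then ferrule 28 wide, then bristles (rigid) 32 wide, 24 high to x = +90; about 90 g. Origin: centre of underside at mid-length, z up. Belongs in the tray's brush bay.
- wire_brush: Hand brush lying flat along its x, 180 mm long: dark wooden handle, dark steel ferrule, black wire bristles. Handle 24 mm wide, 26 high from x = -90 to +30 mm (grip it near x = -15), then ferrule 28 wide, then bristles (rigid) 32 wide, 24 high to x = +90; about 90 g. Origin: centre of underside at mid-length, z up. Does not belong in the tray, stays where it is.
Things that resemble listed ones, but are neither listed nor needed, are in the scene too. Of the things that look like the jar_blue, take the one that is nearest to the robot's base at the start.

How it is judged:
By the outcome, as a careful person would: the job done as asked, in the order asked, and still so for the second after the job is handed in, with the robot touching nothing.
It also fails if it takes over 99 s, if anything falls off the work surface, if the arm or the gripper's body presses on something with over 40 N, if the wrist force passes 120 N, or if a joint passes its speed limit or range.

## Robot

A 6-joint arm with a two-finger parallel gripper is mounted at the origin on the work surface. World frame = base frame: x ahead of the robot, y to its left, z up, the work surface at z = 0. Lengths are in mm, angles in degrees, forces in N, time in s.
With the tool pointing down it reaches from about 350 to 850 mm from the base axis. Payload 8.1 kg.
Tool frame: the origin (TCP) lies at the very end of the fingers, on their centre line; the grasp point (between the pads) lies 19 mm behind it (r.grasp_offset is the distance from the TCP to the grasp point, in mm); z points along the fingers, y is the line along which they close (so a half turn about z gives the same grasp; the last joint's range is limited). The gripper opens to 85 mm and grips with 20 to 120 N. Pads are 22 mm wide; open, the fingers measure 114 mm over their backs; the gripper's body (76 mm by 85 mm) begins 54 mm behind the grasp point. The pads swing forward as they close: fully open they stand 13 mm farther back than shut.
Start: joints at [-74.565, 7.471, 85.268, -0, 87.261, -4.893], TCP at [208.462, -562.627, 231.292] pointing down, gripper open.
Joint ranges: [-169.43, 169.43], [-51.17, 129.36], [1.28, 143.12], [-76.62, 256.62], [0, 156.53], [-152.29, 152.29]. Speed limits (degrees/s): [136.94, 136.94, 159.86, 180, 180, 180].

## Interface

Orientations are given as [roll, pitch, yaw] about the fixed x, y, z axes, in that order (R = Rz(yaw) Ry(pitch) Rx(roll)).
In Python, from bench import r gives the robot as it stands.
- The arm moves only by the tool carry_out, never from a script. Its argument "commands" is a list of rows, each an object with "jaw": the finger opening in m, from 0 to 0.0854; "translation": the shift along the tool's x, y, z in m, a list of three; "spin": the turn about the tool's z in rad. A call has exactly 8 rows; each row shifts and turns the commanded pose from where the row before left it, along the tool's axes as they then stand; what a row does not reach is not made up. A row lasts 1/12 s, in which the tool goes at most 41.7 mm and 7.16 degrees, less where a joint would pass 70% of its speed; a pose out of reach is approached as far as the arm can. A call is refused whole if a number of a shift passes 0.0417 or a number of a turn 0.125, either way. A call with a gripper value outside its range is refused whole. The fingers move at their own pace and stop on an object; "squeeze" is the grip in N (left out, the last holds). Time passes only in rows, so rows that do not move let the fingers close, or fill a call up. It gives the time, the measured TCP pose, the force, the opening and the grip force at its end, in the units of the state.
- r.sense(): the state, without advancing time (a new reading comes with each control period).
- r.snapshot(name): name is "side" or "top" or "wrist"; returns a dict with "pixels" (384x512x3 uint8, blue, green, red), "K" (3x3 intrinsics, pixels), "dist_coeffs" ([k1, k2, p1, p2, k3] as OpenCV has them; the pictures are not rectified), "extrinsics" (4x4, takes a point from camera to world coordinates). Camera axes: x right, y down, z forward; pixel columns grow to the right and rows downward; lengths in mm; the calibration is good to about 2 mm. A picture is of the moment at which its call begins. There is no depth.
- r.hand_in(): hands the job in; it is judged then, once.
Trained networks look in a picture, given as the dict that the camera call returned (one of the last four; its "shot" number tells which), for a name from the list of things; names that differ only in an ending like _2 or _b are one class to them, and where a whole thing is asked for, a point or a joint stands for the part that bears it (a point fixed in the world has none). Each returns a list of dicts, best first, with "score" (0 to 1); they miss things now and then, are a little off and sometimes report something else, mostly with a low value. They report only what shows in the picture. A call takes as long as a camera call. They do not tell look-alikes from the thing itself.
- r.spot_in(picture, target): "xy" ([column, row] in pixels, amid what is visible of it).
- r.regions_of(picture, target): "pixels" (384x512 bool, what is visible of it) and "xy" ([column, row] in pixels, amid what is visible of it).
- r.landmark_of(picture, target): "xy" ([column, row] in pixels: a listed point, or the origin of a listed thing).
The state is a dict: "time": time; "joint_pos": joint angles; "qd": joint speeds; "joint_efforts": joint torques, N m; "tool_pos": TCP position; "tcp_rot": TCP orientation; "ft_force": force on the tool from outside, world axes, zero at the start; "wrist_torque": the same for the moment, N m; "finger_gap": finger opening in mm; "grip_force": force on a finger pad.
Only numpy, scipy, OpenCV 4.12 (cv2) and the standard library are available. Lean on these libraries where they do the work, as an engineer would, in place of code of your own. Each camera call takes 0.05 s, during which the arm holds its last target. There are 200 camera calls.

## Working session

There is one attempt and no reset: what is moved stays moved. The work goes in short steps, Python scripts to look and compute and a tool call to move; the robot and the scene stay as the last step left them, time stands still between calls to the robot, and variables do not carry over. Pictures are saved under pics/ and viewed, at most 14 in all, crops included, and the job is handed in when it is done.

Besides the shell and the picture viewer there is one more tool, called after "Call:" as name(argument=value, ...) on one line, values as JSON. carry_out: Moves the arm, as the interface text tells. Its arguments: {"type":"object","properties":{"commands":{"type":"array","items":{"type":"object","properties":{"jaw":{"type":"number"},"translation":{"type":"array","items":{"type":"number"}},"spin":{"type":"number"}}}},"squeeze":{"type":"number"}},"required":["commands"]}

```bash
mkdir -p pics; ls; cat > h.py <<'E'
import numpy as np, cv2
from bench import r
def ray(p,xy):
    u=cv2.undistortPoints(np.array([[xy]],float),np.array(p["K"],float),np.array(p["dist_coeffs"],float))[0,0]
    T=np.array(p["extrinsics"],float); return T[:3,3],T[:3,:3]@np.array([u[0],u[1],1])
def onz(p,xy,z):
    o,d=ray(p,xy); return o+d*(z-o[2])/d[2]
def proj(p,X):
    T=np.linalg.inv(np.array(p["extrinsics"],float))
    return cv2.projectPoints(np.array([X],float),cv2.Rodrigues(T[:3,:3])[0],T[:3,3],np.array(p["K"],float),np.array(p["dist_coeffs"],float))[0][0,0]
E
python3 - <<'E'
from h import *
t=r.snapshot("top"); s=r.snapshot("side")
cv2.imwrite("pics/top.png",t["pixels"]);cv2.imwrite("pics/side.png",s["pixels"])
for n in ["tray","jar_green","jar_blue","jar_yellow","jar_red","cup_green","cup_blue","cup_yellow","patina_brush","wire_brush"]:
    for p,nm in((t,"top"),(s,"side")):
        print(n,nm,[(np.round(q["xy"]).astype(int).tolist(),round(q["score"],2),onz(p,q["xy"],5 if "cup" in n else 0)[:2].round(0).tolist()) for q in r.landmark_of(p,n)[:4]])
print(r.sense())
E
```

```text
pics
tray top [([231, 225], 0.73, [464.0, 29.0]), ([240, 188], 0.6, [566.0, 6.0])]
tray side [([243, 213], 0.79, [562.0, -2.0])]
jar_green top [([336, 167], 0.85, [625.0, -263.0]), ([215, 164], 0.16, [634.0, 76.0])]
jar_green side [([255, 171], 0.72, [618.0, -244.0])]
jar_blue top [([390, 225], 0.78, [459.0, -409.0]), ([144, 167], 0.62, [627.0, 279.0]), ([381, 183], 0.61, [579.0, -389.0]), ([414, 208], 0.54, [508.0, -480.0])]
jar_blue side [([312, 157], 0.67, [458.0, -425.0]), ([278, 156], 0.61, [579.0, -379.0]), ([303, 150], 0.56, [505.0, -463.0])]
jar_yellow top [([142, 168], 0.9, [624.0, 282.0])]
jar_yellow side [([177, 269], 0.87, [626.0, 284.0])]
jar_red top [([92, 224], 0.63, [464.0, 420.0])]
jar_red side [([209, 328], 0.71, [469.0, 416.0])]
cup_green top [([231, 222], 0.98, [470.0, 31.0])]
cup_green side [([268, 225], 0.63, [471.0, 31.0])]
cup_blue top [([215, 163], 0.56, [635.0, 75.0]), ([223, 196], 0.48, [541.0, 53.0])]
cup_blue side [([212, 221], 0.64, [629.0, 77.0])]
cup_yellow top [([223, 196], 0.64, [544.0, 51.0])]
cup_yellow side [([239, 222], 0.68, [554.0, 53.0])]
pati
[... 275 characters left out ...]
62.0])]
{'time': 1.1, 'joint_pos': array([-7.45642111e+01,  7.46980253e+00,  8.52665131e+01,  1.95129160e-03,
        8.72630295e+01, -4.89507334e+00]), 'qd': array([-0.01009846,  0.13643651, -0.00690161,  0.04675949, -0.04467292,
       -0.0675477 ]), 'joint_efforts': array([-1.21659123e-03, -5.69335163e+01, -5.00868273e+01, -3.17432905e-04,
        9.80199729e-04,  1.51458750e-06]), 'tool_pos': array([ 208.47902561, -562.62252586,  231.3187995 ]), 'tcp_rot': array([ 1.79999181e+02, -1.88607685e-03,  2.03307691e+01]), 'ft_force': array([-0.53343105,  1.26420401, -0.2888644 ]), 'wrist_torque': array([-0.00620743, -0.01423395,  0.00397056]), 'grip_force': 0.0, 'finger_gap': 85.56578462279053}
```

View pics/top.png

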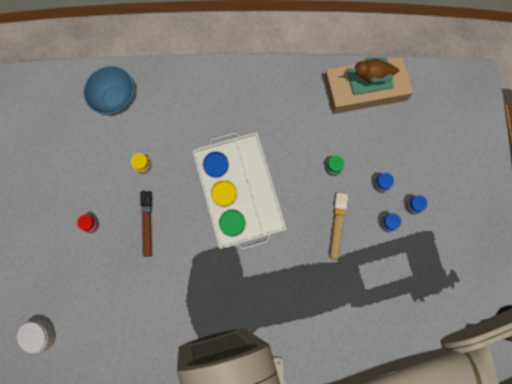

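View pics/side.png

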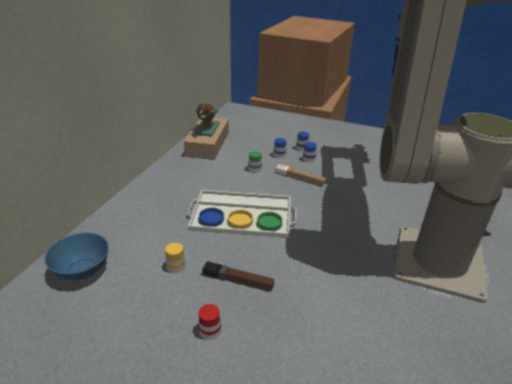

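The top view shows cups blue (215,164), yellow (224,194) and green (232,222), with the brush bay on the right (-y) side. The jars are green (336,164), yellow (140,162), red (88,223), and blue at (391,222), (384,181) and (417,204). The side view agrees. The blue jar nearest the base is the one at (391,222), about (458,-417) mm. I'll move closer and look with the wrist camera.

```bash
cat >> h.py <<'E'
def plan(X,psi,n=8):
    "rows (mm, rad) from the present pose to X, yaw psi in n rows"
    s=r.sense(); p=np.array(s["tool_pos"]); y=s["tcp_rot"][2]
    y0=y; d=np.array(X)-p; dpsi=(psi-y+180)%360-180
    print("d",d.round(1),"dist/row",round(np.linalg.norm(d)/n,1),"spin/row",round(-np.radians(dpsi)/n,4),"f",np.round(s["ft_force"],1),"gap",round(s["finger_gap"],1),"grip",round(s["grip_force"],1),"t",s["time"])
    for i in range(n):
        rem=(np.array(X)-p)/(n-i); c,q=np.cos(np.radians(y)),np.sin(np.radians(y))
        m=np.round([rem@[c,q,0],rem@[q,-c,0],-rem[2]])
        p=p+m[0]*np.array([c,q,0])+m[1]*np.array([q,-c,0])+[0,0,-m[2]]
        print((m/1000).tolist(),end=" "); y+=dpsi/n
    print()
E
python3 - <<'E'
from h import *
w=r.snapshot("wrist"); cv2.imwrite("pics/w0.png",w["pixels"])
T=np.array(w["extrinsics"]); print(T.round(2), w["K"][0][0])
plan([500,-360,300],15.5,12)
E
```

```text
[[ 3.5000e-01 -9.0000e-01 -2.5000e-01  2.7203e+02]
 [-9.4000e-01 -3.3000e-01 -9.0000e-02 -5.3977e+02]
 [ 0.0000e+00  2.6000e-01 -9.6000e-01  3.7423e+02]
 [ 0.0000e+00  0.0000e+00  0.0000e+00  1.0000e+00]] 303.1604577378719
d [291.5 202.6  68.7] dist/row 30.1 spin/row 0.007 f [-0.3 -0.5  0.6] gap 85.2 grip 0.0 t 1.15
[0.029, -0.007, -0.006] [0.029, -0.008, -0.006] [0.028, -0.008, -0.006] [0.028, -0.008, -0.006] [0.028, -0.008, -0.006] [0.028, -0.008, -0.006] [0.028, -0.009, -0.005] [0.029, -0.009, -0.006] [0.028, -0.009, -0.005] [0.028, -0.009, -0.006] [0.029, -0.009, -0.005] [0.028, -0.01, -0.006]
```

View pics/w0.png

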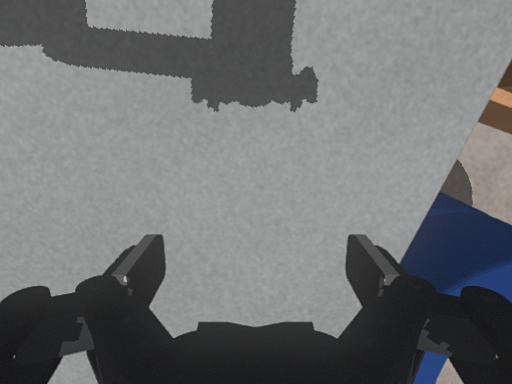

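The wrist view shows the fingers at (150,260) and (365,260), and only bare bench.

Call:
carry_out(commands=[{"translation": [0.033,-0.012,-0.008],"spin": 0.01},{"translation": [0.033,-0.012,-0.008],"spin": 0.01},{"translation": [0.033,-0.012,-0.008],"spin": 0.01},{"translation": [0.033,-0.012,-0.008],"spin": 0.01},{"translation": [0.033,-0.012,-0.008],"spin": 0.01},{"translation": [0.033,-0.012,-0.008],"spin": 0.01},{"translation": [0.033,-0.012,-0.008],"spin": 0.01},{"translation": [0,0,0],"spin": 0.01}])

```text
invalid input
```

```bash
cat >> h.py <<'E'
def look(names,tag=None,cam="wrist"):
    w=r.snapshot(cam)
    if tag: cv2.imwrite("pics/%s.png"%tag,w["pixels"])
    for n in names:
        print(n,[(np.round(q["xy"]).astype(int).tolist(),round(q["score"],2),onz(w,q["xy"],5 if "cup" in n else 0)[:2].round(0).tolist()) for q in r.landmark_of(w,n)[:4] if q["score"]>.3])
    return w
E
python3 - <<'E'
from h import *
w=look(["jar_green","jar_blue","patina_brush","tray"],"w1")
for n in ["jar_green","jar_blue"]:
    for q in r.regions_of(w,n)[:4]:
        ys,xs=np.nonzero(q["pixels"]); print(n,round(q["score"],2),xs.min(),xs.max(),ys.min(),ys.max())
for q in r.regions_of(w,"patina_brush")[:1]:
    ys,xs=np.nonzero(q["pixels"]); P=np.array([onz(w,[x,y],13)[:2] for x,y in zip(xs[::5],ys[::5])])
    c=P.mean(0); v=np.linalg.svd(P-c)[2][0]; t=(P-c)@v; print("brush",c,v,np.degrees(np.arctan2(v[1],v[0])),c+v*(t.max()+t.min())/2,t.max()-t.min())
plan([622,-254,150],15.5,8)
E
```

```text
jar_green []
jar_blue []
patina_brush []
tray []
d [413.5 308.6 -81.3] dist/row 65.3 spin/row 0.0105 f [ 0.1  0.3 -0.8] gap 85.3 grip 0.0 t 1.55
[0.062, -0.018, 0.01] [0.062, -0.019, 0.01] [0.061, -0.02, 0.01] [0.061, -0.02, 0.01] [0.061, -0.021, 0.01] [0.061, -0.021, 0.01] [0.061, -0.022, 0.011] [0.06, -0.023, 0.01]
```

View pics/w1.png

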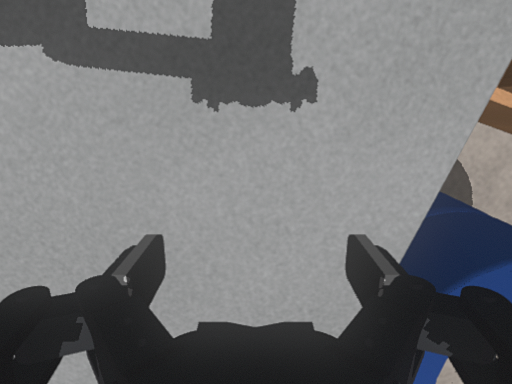

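The picture is unchanged because the move was refused. The rows probably need a jaw value.

Call:
carry_out(commands=[{"jaw": 0.085,"translation": [0.033,-0.012,-0.008],"spin": 0.01},{"jaw": 0.085,"translation": [0.033,-0.012,-0.008],"spin": 0.01},{"jaw": 0.085,"translation": [0.033,-0.012,-0.008],"spin": 0.01},{"jaw": 0.085,"translation": [0.033,-0.012,-0.008],"spin": 0.01},{"jaw": 0.085,"translation": [0.033,-0.012,-0.008],"spin": 0.01},{"jaw": 0.085,"translation": [0.033,-0.012,-0.008],"spin": 0.01},{"jaw": 0.085,"translation": [0.033,-0.012,-0.008],"spin": 0.01},{"jaw": 0.085,"translation": [0,0,0],"spin": 0.01}])

```text
time: 2.22
tool_pos: [405.4, -405.9, 289.6]
tcp_rot: [179.9, -0.2, 16.0]
ft_force: [1.0, -1.4, 1.4]
finger_gap: 85.1
grip_force: 0.0
```

```bash
python3 - <<'E'
from h import *
w=look(["jar_green","jar_blue","patina_brush","tray"],"w2")
for n in ["jar_green","jar_blue"]:
    for q in r.regions_of(w,n)[:4]:
        ys,xs=np.nonzero(q["pixels"]); print(n,round(q["score"],2),xs.min(),xs.max(),ys.min(),ys.max())
for q in r.regions_of(w,"patina_brush")[:1]:
    ys,xs=np.nonzero(q["pixels"]); P=np.array([onz(w,[x,y],13)[:2] for x,y in zip(xs[::5],ys[::5])])
    c=P.mean(0); v=np.linalg.svd(P-c)[2][0]; t=(P-c)@v; print("brush",c,v,np.degrees(np.arctan2(v[1],v[0])),c+v*(t.max()+t.min())/2,t.max()-t.min())
plan([622,-254,150],15.5,8)
E
```

```text
jar_green []
jar_blue [([276, 25], 0.78, [575.0, -387.0]), ([265, 114], 0.6, [464.0, -405.0]), ([327, 95], 0.58, [511.0, -480.0])]
patina_brush [([162, 90], 0.58, [456.0, -262.0])]
tray []
jar_blue 0.68 247 283 94 132
jar_blue 0.61 311 357 72 111
jar_blue 0.59 260 301 0 44
brush [ 468.50198143 -261.47826932] [-0.98770077  0.15635596] 171.0045538155689 [ 459.50232237 -260.05359657] 180.90660987828835
d [ 222.5  156.  -136.8] dist/row 38.0 spin/row 0.0003 f [-0.3 -0.1 -0.4] gap 85.2 grip 0.0 t 2.6167
[0.032, -0.011, 0.017] [0.032, -0.011, 0.017] [0.032, -0.011, 0.017] [0.032, -0.011, 0.017] [0.032, -0.012, 0.017] [0.032, -0.011, 0.017] [0.032, -0.012, 0.017] [0.032, -0.012, 0.018]
```

View pics/w2.png

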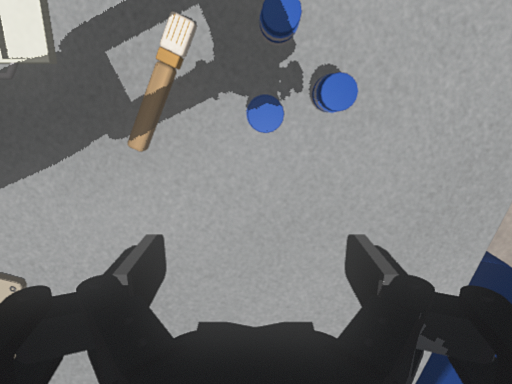

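The wrist view shows the brush with bristles at (180,35) and handle end at (140,145), and blue jars at (265,114), (338,92) and (281,15). The one at (265,114) is nearest the base. Next I go over the green jar.

Call:
carry_out(commands=[{"jaw": 0.085,"translation": [0.03,-0.014,0.015],"spin": 0},{"jaw": 0.085,"translation": [0.03,-0.014,0.015],"spin": 0},{"jaw": 0.085,"translation": [0.03,-0.014,0.015],"spin": 0},{"jaw": 0.085,"translation": [0.03,-0.014,0.015],"spin": 0},{"jaw": 0.085,"translation": [0.03,-0.014,0.015],"spin": 0},{"jaw": 0.085,"translation": [0.03,-0.014,0.015],"spin": 0},{"jaw": 0.085,"translation": [0,0,0],"spin": 0},{"jaw": 0.085,"translation": [0,0,0],"spin": 0}])

```text
time: 3.28
tool_pos: [550.8, -278.4, 195.3]
tcp_rot: [-179.9, 0.1, 15.9]
ft_force: [-0.3, 0.2, 0.7]
finger_gap: 84.8
grip_force: 0.0
```

```bash
cat >> h.py <<'E'
HSV={"green":(45,85),"blue":(100,130),"yellow":(20,35)}
def cap(w,col,z=62,amin=80):
    "centres of caps (blobs of that colour) at height z: world xy"
    h=cv2.cvtColor(w["pixels"],cv2.COLOR_BGR2HSV); a,b=HSV[col]
    m=cv2.inRange(h,(a,110,40),(b,255,255)); n,_,st,ce=cv2.connectedComponentsWithStats(m)
    out=[]
    for i in range(1,n):
        if st[i,4]>amin: out.append((st[i].tolist(),ce[i].round(0).tolist(),onz(w,[st[i,0]+(st[i,2]-1)/2,st[i,1]+(st[i,3]-1)/2],z)[:2].round(1).tolist()))
    return out
E
python3 - <<'E'
from h import *
w=look(["jar_green","tray","cup_green","cup_yellow","cup_blue"],"w3")
print(cap(w,"green")); print(cap(w,"green",23)); print(cap(w,"blue"))
T=np.array(w["extrinsics"]);print(T[:3,3])
E
```

```text
jar_green []
tray []
cup_green []
cup_yellow []
cup_blue []
[([227, 69, 49, 50, 1717], [251.0, 92.0], [623.7, -254.5])]
[([227, 69, 49, 50, 1717], [251.0, 92.0], [624.7, -253.6])]
[([344, 158, 53, 50, 1786], [372.0, 183.0], [577.2, -383.7]), ([392, 228, 33, 30, 153], [403.0, 238.0], [530.0, -443.0]), ([401, 238, 54, 47, 1763], [428.0, 260.0], [516.4, -470.3]), ([326, 270, 34, 36, 772], [341.0, 290.0], [464.0, -398.0])]
[ 616.36928629 -260.77969497  338.05451672]
```

View pics/w3.png

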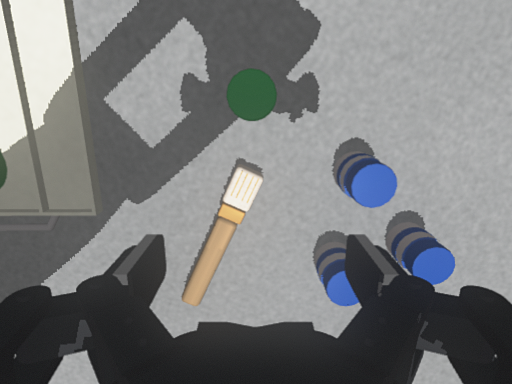

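The wrist view shows the green cap at (251,94), which gives a jar position of (624,-254.5). The patina brush and the blue jars are to its right. I descend over the green jar.

Call:
carry_out(commands=[{"jaw": 0.085,"translation": [0.026,-0.001,0.03],"spin": 0},{"jaw": 0.085,"translation": [0.026,-0.001,0.03],"spin": 0},{"jaw": 0.085,"translation": [0.026,-0.001,0.02],"spin": 0},{"jaw": 0.085,"translation": [0,0,0.025],"spin": 0},{"jaw": 0.085,"translation": [0,0,0.025],"spin": 0},{"jaw": 0.085,"translation": [0,0,0.025],"spin": 0},{"jaw": 0.085,"translation": [0,0,0.015],"spin": 0},{"jaw": 0.085,"translation": [0,0,0.005],"spin": 0}])

```text
time: 4.25
tool_pos: [622.9, -255.3, 19.0]
tcp_rot: [-179.8, 0.2, 15.7]
ft_force: [-0.8, 0.3, 0.1]
finger_gap: 85.1
grip_force: 0.0
```

```bash
python3 - <<'E'
from h import *
plan([624,-254.5,17],15.5,2)
E
```

```text
d [ 1.1  0.8 -2. ] dist/row 1.2 spin/row 0.0017 f [-0.8  0.3  0.1] gap 85.1 grip 0.0 t 4.25
[0.001, -0.0, 0.001] [0.0, -0.0, 0.001]
```

Call:
carry_out(commands=[{"jaw": 0.044,"translation": [0.001,0,0.002],"spin": 0},{"jaw": 0.044,"translation": [0,0,0],"spin": 0},{"jaw": 0.044,"translation": [0,0,0],"spin": 0},{"jaw": 0.044,"translation": [0,0,0],"spin": 0},{"jaw": 0.044,"translation": [0,0,0],"spin": 0},{"jaw": 0.044,"translation": [0,0,0],"spin": 0},{"jaw": 0.044,"translation": [0,0,0],"spin": 0},{"jaw": 0.044,"translation": [0,0,0],"spin": 0}], squeeze=40)

```text
time: 4.92
tool_pos: [627.8, -256.2, 22.9]
tcp_rot: [179.8, -0.2, 15.7]
ft_force: [-0.8, -0.7, 7.0]
finger_gap: 46.5
grip_force: 41.8
```

```bash
python3 - <<'E'
from h import *
s=r.sense(); print(s)
w=r.snapshot("wrist"); cv2.imwrite("pics/w4.png",w["pixels"]); print(r.sense()["tool_pos"],r.sense()["ft_force"])
E
```

```text
{'time': 4.9167, 'joint_pos': array([-2.65255297e+01,  2.89738836e+01,  8.17296989e+01, -5.93423036e-03,
        6.90631455e+01,  4.77301767e+01]), 'qd': array([-0.01425629,  0.00125912, -0.0602434 ,  0.04905663,  0.04842014,
       -0.00030317]), 'joint_efforts': array([ 1.94463339e-01, -6.62677288e+01, -4.20556426e+01,  7.49664917e-02,
       -1.57759055e-01, -1.37762053e-02]), 'tool_pos': array([ 627.83979989, -256.19456971,   22.93935375]), 'tcp_rot': array([ 1.79838988e+02, -1.68883872e-01,  1.57466401e+01]), 'ft_force': array([-0.82100085, -0.65046989,  6.98366366]), 'wrist_torque': array([ 0.0196953 ,  0.04210957, -0.04457043]), 'grip_force': 41.83313727378845, 'finger_gap': 46.548405540019395}
[ 627.84958285 -256.17836212   22.93335643] [-0.21071487  0.13035006  6.78690697]
```

View pics/w4.png

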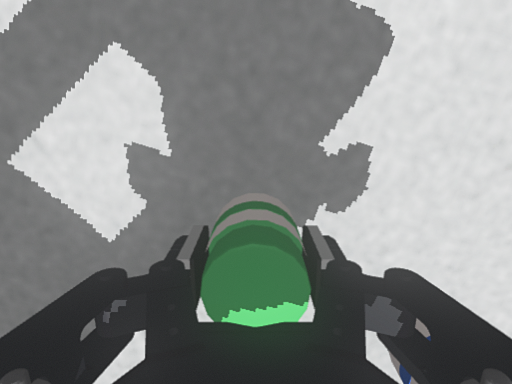

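The wrist view shows the green jar between the pads at about (255,270). The grip is fine, so I lift and carry it toward the tray.

Call:
carry_out(commands=[{"jaw": 0.044,"translation": [0,0,-0.01],"spin": 0},{"jaw": 0.044,"translation": [0,0,-0.025],"spin": 0},{"jaw": 0.044,"translation": [0,0,-0.03],"spin": 0},{"jaw": 0.044,"translation": [0,0,-0.03],"spin": 0},{"jaw": 0.044,"translation": [-0.005,-0.015,-0.03],"spin": 0},{"jaw": 0.044,"translation": [-0.01,-0.025,-0.025],"spin": 0},{"jaw": 0.044,"translation": [-0.01,-0.025,-0.02],"spin": 0},{"jaw": 0.044,"translation": [-0.01,-0.025,-0.01],"spin": 0}])

```text
time: 5.63
tool_pos: [568.7, -178.1, 204.9]
tcp_rot: [179.8, -0.2, 15.7]
ft_force: [0.8, -0.5, -0.6]
finger_gap: 46.4
grip_force: 41.4
```

Call:
carry_out(commands=[{"jaw": 0.044,"translation": [-0.01,-0.025,0],"spin": 0},{"jaw": 0.044,"translation": [-0.01,-0.025,0],"spin": 0},{"jaw": 0.044,"translation": [-0.01,-0.025,0],"spin": 0},{"jaw": 0.044,"translation": [-0.01,-0.025,0],"spin": 0},{"jaw": 0.044,"translation": [-0.01,-0.025,0],"spin": 0},{"jaw": 0.044,"translation": [-0.005,-0.015,0],"spin": 0},{"jaw": 0.044,"translation": [0,0,0],"spin": 0},{"jaw": 0.044,"translation": [0,0,0],"spin": 0}])

```text
time: 6.3
tool_pos: [477.1, -57.9, 201.2]
tcp_rot: [179.9, -0.1, 15.8]
ft_force: [1.1, -0.4, -0.8]
finger_gap: 46.5
grip_force: 41.4
```

```bash
python3 - <<'E'
from h import *
w=look(["tray","cup_green","cup_yellow","cup_blue"],"w5")
for c in HSV: print(c,cap(w,c,23))
print(r.sense()["tool_pos"],r.sense()["tcp_rot"],r.sense()["finger_gap"],r.sense()["grip_force"])
E
```

```text
tray [([214, 78], 0.65, [557.0, 9.0])]
cup_green [([178, 155], 0.89, [467.0, 28.0])]
cup_yellow [([173, 73], 0.67, [550.0, 52.0])]
cup_blue []
green [([144, 123, 66, 51, 1819], [181.0, 146.0], [477.3, 27.8]), ([201, 249, 110, 78, 6921], [255.0, 288.0], [337.9, -98.8])]
blue [([134, 0, 69, 23, 1107], [169.0, 9.0], [602.8, 62.6])]
yellow [([135, 33, 74, 78, 4543], [171.0, 72.0], [550.7, 48.4])]
[477.50586902 -59.02921172 200.38359564] [1.79992393e+02 2.73816911e-03 1.56949536e+01] 46.556057399188575 41.3933390378952
```

View pics/w5.png

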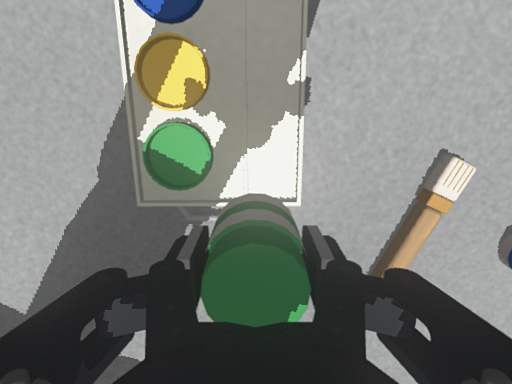

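The wrist view shows the jar in hand, the green cup at (178,155), the yellow cup at (172,72), the tray's near edge on row 205 (columns 137–300), and the right edge from (307,0) to (300,205). I'll compute the tray pose from these.

```bash
python3 - <<'E'
from h import *
from scipy.optimize import least_squares
w=r.snapshot("wrist")
def T(p,x,y,z): c,s=np.cos(p[2]),np.sin(p[2]); return [p[0]+c*x-s*y,p[1]+s*x+c*y,z]
g=(178,155.5); y=(172.5,72)
obs=[((-85,42,23),g),((0,42,23),y),((-142,-93,16),(300.5,206)),((-142,93,16),(136.5,206))]
f=lambda p:np.concatenate([proj(w,T(p,*a))-np.array(b) for a,b in obs])
q=least_squares(f,[560,8,np.radians(15.5)]); p=q.x
print(p[:2],np.degrees(p[2]),q.fun.round(1)); 
for x in(-85,0,85): print(x,np.round(T(p,x,42,0),1))
print("bay",np.round(T(p,0,-61,0),1)); print(onz(w,g,23),onz(w,y,23))
# jar in hand: cap top at tcp+39, use blob (201..310)
s=r.sense(); print(onz(w,(255.5,276),s["tool_pos"][2]+39), s["tool_pos"])
c=T(p,-85,42,0); plan([c[0],c[1],120],np.degrees(p[2]),8)
E
```

```text
[562.08108235   5.49336809] 15.248078894122003 [-0.6  1.1 -0.2 -0.3  0.1  0.1  0.7 -1. ]
-85 [469.   23.7   0. ]
0 [551.  46.   0.]
85 [633.   68.4   0. ]
bay [578.1 -53.4   0. ]
[470.37740578  23.34499352  23.        ] [550.83267005  45.81876853  23.        ]
[481.25288801 -58.8262502  239.2611153 ] [477.43094533 -58.97238912 200.2611153 ]
d [ -8.4  82.6 -80.3] dist/row 14.4 spin/row 0.001 f [ 0.   0.1 -1.6] gap 46.7 grip 41.4 t 6.6
[0.002, -0.01, 0.01] [0.002, -0.01, 0.01] [0.002, -0.01, 0.01] [0.002, -0.01, 0.01] [0.002, -0.01, 0.01] [0.001, -0.011, 0.01] [0.001, -0.01, 0.01] [0.002, -0.011, 0.01]
```

Call:
carry_out(commands=[{"jaw": 0.044,"translation": [0.0035,-0.0205,0.01],"spin": 0.002},{"jaw": 0.044,"translation": [0.0035,-0.0205,0.02],"spin": 0.002},{"jaw": 0.044,"translation": [0.0035,-0.0205,0.02],"spin": 0.002},{"jaw": 0.044,"translation": [0.0035,-0.0205,0.02],"spin": 0.002},{"jaw": 0.044,"translation": [0,0,0.02],"spin": 0},{"jaw": 0.044,"translation": [0,0,0.02],"spin": 0},{"jaw": 0.044,"translation": [0,0,0.02],"spin": 0},{"jaw": 0.044,"translation": [0,0,0.01],"spin": 0}])

```text
time: 7.27
tool_pos: [467.1, 24.3, 57.6]
tcp_rot: [-179.9, 0.2, 15.3]
ft_force: [-0.4, -0.6, -1.1]
finger_gap: 46.5
grip_force: 41.5
```

Call:
carry_out(commands=[{"jaw": 0.044,"translation": [0,0,0],"spin": 0},{"jaw": 0.044,"translation": [0,0,0],"spin": 0},{"jaw": 0.044,"translation": [0,0,0.005],"spin": 0},{"jaw": 0.044,"translation": [0,0,0.005],"spin": 0},{"jaw": 0.044,"translation": [0,0,0],"spin": 0},{"jaw": 0.044,"translation": [0,0,0],"spin": 0},{"jaw": 0.044,"translation": [0,0,0],"spin": 0},{"jaw": 0.044,"translation": [0,0,0],"spin": 0}])

```text
time: 7.93
tool_pos: [468.9, 24.4, 50.7]
tcp_rot: [180.0, -0.0, 15.3]
ft_force: [-0.0, 0.8, -0.6]
finger_gap: 46.6
grip_force: 41.5
```

Call:
carry_out(commands=[{"jaw": 0.044,"translation": [0,0,0.005],"spin": 0},{"jaw": 0.044,"translation": [0,0,0.005],"spin": 0},{"jaw": 0.044,"translation": [0,0,0.004],"spin": 0},{"jaw": 0.044,"translation": [0,0,0.002],"spin": 0},{"jaw": 0.044,"translation": [0,0,0],"spin": 0},{"jaw": 0.044,"translation": [0,0,0],"spin": 0},{"jaw": 0.044,"translation": [0,0,0],"spin": 0},{"jaw": 0.044,"translation": [0,0,0],"spin": 0}])

```text
time: 8.6
tool_pos: [468.9, 24.4, 34.5]
tcp_rot: [180.0, -0.0, 15.3]
ft_force: [-0.2, 0.5, -0.6]
finger_gap: 46.8
grip_force: 41.5
```

Call:
carry_out(commands=[{"jaw": 0.044,"translation": [0,0,0.001],"spin": 0},{"jaw": 0.044,"translation": [0,0,0.001],"spin": 0},{"jaw": 0.044,"translation": [0,0,0],"spin": 0},{"jaw": 0.044,"translation": [0,0,0],"spin": 0},{"jaw": 0.044,"translation": [0,0,0],"spin": 0},{"jaw": 0.044,"translation": [0,0,0],"spin": 0},{"jaw": 0.044,"translation": [0,0,0],"spin": 0},{"jaw": 0.044,"translation": [0,0,0],"spin": 0}])

```text
time: 9.27
tool_pos: [468.7, 24.4, 32.3]
tcp_rot: [-180.0, -0.0, 15.3]
ft_force: [0.6, -0.6, -1.4]
finger_gap: 46.5
grip_force: 41.5
```

Call:
carry_out(commands=[{"jaw": 0.044,"translation": [0,0,0.001],"spin": 0},{"jaw": 0.044,"translation": [0,0,0],"spin": 0},{"jaw": 0.044,"translation": [0,0,0],"spin": 0},{"jaw": 0.044,"translation": [0,0,0],"spin": 0},{"jaw": 0.044,"translation": [0,0,0],"spin": 0},{"jaw": 0.044,"translation": [0,0,0],"spin": 0},{"jaw": 0.044,"translation": [0,0,0],"spin": 0},{"jaw": 0.044,"translation": [0,0,0],"spin": 0}])

```text
time: 9.93
tool_pos: [468.8, 24.4, 31.9]
tcp_rot: [180.0, -0.0, 15.3]
ft_force: [-3.3, 1.0, 6.7]
finger_gap: 46.7
grip_force: 42.1
```

Call:
carry_out(commands=[{"jaw": 0.044,"translation": [0,0,0.001],"spin": 0},{"jaw": 0.044,"translation": [0,0,0],"spin": 0},{"jaw": 0.044,"translation": [0,0,0],"spin": 0},{"jaw": 0.044,"translation": [0,0,0],"spin": 0},{"jaw": 0.044,"translation": [0,0,0],"spin": 0},{"jaw": 0.044,"translation": [0,0,0],"spin": 0},{"jaw": 0.044,"translation": [0,0,0],"spin": 0},{"jaw": 0.044,"translation": [0,0,0],"spin": 0}])

```text
time: 10.6
tool_pos: [468.9, 24.4, 31.9]
tcp_rot: [180.0, -0.0, 15.3]
ft_force: [-8.5, 0.4, 16.9]
finger_gap: 46.7
grip_force: 43.2
```

Call:
carry_out(commands=[{"jaw": 0.044,"translation": [0,0,-0.001],"spin": 0},{"jaw": 0.065,"translation": [0,0,-0.001],"spin": 0},{"jaw": 0.065,"translation": [0,0,0],"spin": 0},{"jaw": 0.065,"translation": [0,0,0],"spin": 0},{"jaw": 0.065,"translation": [0,0,0],"spin": 0},{"jaw": 0.065,"translation": [0,0,0],"spin": 0},{"jaw": 0.065,"translation": [0,0,-0.005],"spin": 0},{"jaw": 0.065,"translation": [0,0,-0.01],"spin": 0}])

```text
time: 11.27
tool_pos: [467.4, 24.4, 46.5]
tcp_rot: [-179.9, 0.2, 15.3]
ft_force: [-0.1, -0.2, 0.3]
finger_gap: 65.4
grip_force: 0.0
```

Call:
carry_out(commands=[{"jaw": 0.065,"translation": [0,0,-0.02],"spin": 0},{"jaw": 0.065,"translation": [0,0,-0.03],"spin": 0},{"jaw": 0.065,"translation": [0,0,-0.03],"spin": 0},{"jaw": 0.065,"translation": [0,0,-0.03],"spin": 0},{"jaw": 0.065,"translation": [0,0.015,-0.03],"spin": 0},{"jaw": 0.07,"translation": [-0.005,0.03,-0.02],"spin": 0},{"jaw": 0.07,"translation": [-0.005,0.04,0],"spin": 0},{"jaw": 0.07,"translation": [-0.005,0.04,0],"spin": 0}])

```text
time: 11.93
tool_pos: [488.7, -101.4, 211.1]
tcp_rot: [179.8, -0.3, 15.4]
ft_force: [0.7, 1.0, 0.2]
finger_gap: 69.9
grip_force: 0.0
```

```bash
python3 - <<'E'
from h import *
w=r.snapshot("wrist"); cv2.imwrite("pics/w6.png",w["pixels"])
for c in ["green","blue"]: print(c,cap(w,c,71 if c=="green" else 62))
t=r.snapshot("top")
print(cap(t,"blue",62,30),"\n",cap(t,"green",71,30))
plan([415,-375,200],-10,8)
E
```

```text
green [([107, 146, 38, 32, 704], [127.0, 160.0], [472.4, 19.9])]
blue [([87, 0, 72, 26, 1360], [125.0, 10.0], [598.8, 46.6]), ([497, 144, 15, 37, 248], [504.0, 161.0], [567.7, -334.8]), ([466, 233, 33, 32, 245], [477.0, 244.0], [477.0, -356.0]), ([481, 242, 31, 45, 1012], [499.0, 263.0], [464.3, -379.1])]
[([85, 67, 48, 47, 1768], [109.0, 90.0], [836.8, 377.7]), ([203, 152, 25, 25, 480], [215.0, 164.0], [619.0, 71.0]), ([376, 173, 18, 17, 230], [385.0, 181.0], [571.8, -383.0]), ([410, 196, 17, 17, 228], [418.0, 203.0], [508.8, -472.6]), ([384, 214, 17, 17, 231], [392.0, 221.0], [460.9, -397.9])] 
 [([220, 210, 18, 25, 288], [228.0, 221.0], [462.0, 33.2])]
d [ -72.7 -269.7   -9.1] dist/row 34.9 spin/row 0.0546 f [-0.8  0.4  0.4] gap 69.9 grip 0.0 t 12.0333
[-0.018, 0.03, 0.001] [-0.016, 0.031, 0.001] [-0.014, 0.032, 0.001] [-0.012, 0.033, 0.001] [-0.011, 0.033, 0.001] [-0.009, 0.034, 0.001] [-0.006, 0.034, 0.002] [-0.005, 0.035, 0.001]
```

View pics/w6.png

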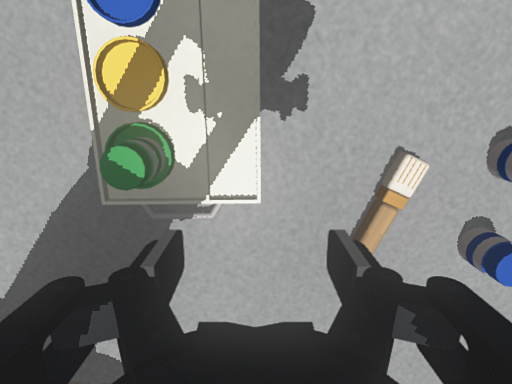

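The wrist view shows the green jar upright in its cup, cap at (125,168). Next is the blue jar, at about (462,-399).

Call:
carry_out(commands=[{"jaw": 0.08,"translation": [-0.018,0.03,0.001],"spin": 0.055},{"jaw": 0.08,"translation": [-0.016,0.031,0.001],"spin": 0.055},{"jaw": 0.08,"translation": [-0.014,0.032,0.001],"spin": 0.055},{"jaw": 0.08,"translation": [-0.012,0.033,0.001],"spin": 0.055},{"jaw": 0.08,"translation": [-0.011,0.033,0.001],"spin": 0.055},{"jaw": 0.08,"translation": [-0.009,0.034,0.001],"spin": 0.055},{"jaw": 0.08,"translation": [-0.006,0.034,0.001],"spin": 0.055},{"jaw": 0.08,"translation": [-0.005,0.033,0.001],"spin": 0.055}])

```text
time: 12.7
tool_pos: [414.9, -369.9, 200.2]
tcp_rot: [180.0, -0.0, -10.1]
ft_force: [0.7, 0.1, 0.9]
finger_gap: 80.1
grip_force: 0.0
```

Call:
carry_out(commands=[{"jaw": 0.08,"translation": [0,0,0],"spin": 0},{"jaw": 0.08,"translation": [0,0,0],"spin": 0},{"jaw": 0.08,"translation": [0,0,0],"spin": 0},{"jaw": 0.08,"translation": [0,0,0],"spin": 0},{"jaw": 0.08,"translation": [0,0,0],"spin": 0},{"jaw": 0.08,"translation": [0,0,0],"spin": 0},{"jaw": 0.08,"translation": [0,0,0],"spin": 0},{"jaw": 0.08,"translation": [0,0,0],"spin": 0}])

```text
time: 13.37
tool_pos: [415.7, -368.0, 199.5]
tcp_rot: [180.0, -0.0, -9.9]
ft_force: [-0.5, 0.0, -0.1]
finger_gap: 80.0
grip_force: 0.0
```

```bash
python3 - <<'E'
from h import *
w=r.snapshot("wrist")
c=cap(w,"blue",62); print(c)
X=min((q[2] for q in c if q[0][4]>900),key=lambda a:np.hypot(*a)); print(X)
plan([X[0],X[1],100],-10,4)
E
```

```text
[([222, 0, 51, 25, 984], [247.0, 10.0], [556.7, -386.2]), ([228, 18, 41, 14, 86], [249.0, 27.0], [547.4, -385.3]), ([331, 21, 58, 60, 2579], [359.0, 50.0], [511.3, -475.6]), ([324, 45, 21, 37, 85], [330.0, 66.0], [505.0, -453.1]), ([258, 95, 50, 49, 1906], [282.0, 119.0], [466.0, -402.3])]
[466.0, -402.3]
d [ 50.3 -34.2 -99.4] dist/row 29.1 spin/row 0.0005 f [-0.1 -0.1 -0.2] gap 79.8 grip 0.0 t 13.4167
[0.014, 0.006, 0.025] [0.014, 0.006, 0.025] [0.014, 0.007, 0.025] [0.013, 0.006, 0.024]
```

Call:
carry_out(commands=[{"jaw": 0.08,"translation": [0.014,0.006,0.025],"spin": 0},{"jaw": 0.08,"translation": [0.014,0.006,0.025],"spin": 0},{"jaw": 0.08,"translation": [0.014,0.006,0.025],"spin": 0},{"jaw": 0.08,"translation": [0.013,0.007,0.025],"spin": 0},{"jaw": 0.08,"translation": [0,0,0.025],"spin": 0},{"jaw": 0.08,"translation": [0,0,0.025],"spin": 0},{"jaw": 0.08,"translation": [0,0,0.02],"spin": 0},{"jaw": 0.08,"translation": [0,0,0.009],"spin": 0}])

```text
time: 14.08
tool_pos: [463.6, -400.7, 16.4]
tcp_rot: [-179.8, 0.2, -9.9]
ft_force: [-0.3, 1.0, -1.0]
finger_gap: 79.7
grip_force: 0.0
```

Call:
carry_out(commands=[{"jaw": 0.08,"translation": [0,0,0],"spin": 0},{"jaw": 0.08,"translation": [0,0,0],"spin": 0},{"jaw": 0.044,"translation": [0,0,0],"spin": 0},{"jaw": 0.044,"translation": [0,0,0],"spin": 0},{"jaw": 0.044,"translation": [0,0,0],"spin": 0},{"jaw": 0.044,"translation": [0,0,0],"spin": 0},{"jaw": 0.044,"translation": [0,0,0],"spin": 0},{"jaw": 0.044,"translation": [0,0,0],"spin": 0}])

```text
time: 14.75
tool_pos: [466.4, -403.7, 22.6]
tcp_rot: [179.9, -0.2, -9.9]
ft_force: [-0.1, 0.1, 5.8]
finger_gap: 46.5
grip_force: 40.9
```

Call:
carry_out(commands=[{"jaw": 0.044,"translation": [0,0,-0.01],"spin": 0},{"jaw": 0.044,"translation": [0,0,-0.025],"spin": 0},{"jaw": 0.044,"translation": [0,0,-0.03],"spin": 0},{"jaw": 0.044,"translation": [0,0,-0.03],"spin": 0},{"jaw": 0.044,"translation": [0.005,-0.015,-0.03],"spin": 0},{"jaw": 0.044,"translation": [0.005,-0.025,-0.025],"spin": 0},{"jaw": 0.044,"translation": [0.005,-0.035,-0.02],"spin": 0},{"jaw": 0.044,"translation": [0.005,-0.035,-0.01],"spin": 0}])

```text
time: 15.42
tool_pos: [505.2, -298.0, 205.4]
tcp_rot: [179.9, -0.3, -10.0]
ft_force: [1.1, -0.6, -1.2]
finger_gap: 47.2
grip_force: 41.4
```

```bash
python3 - <<'E'
from h import *
plan([600,-40,200],15.25,8)
E
```

```text
d [ 94.8 258.   -5.4] dist/row 34.4 spin/row -0.0551 f [ 1.1 -0.6 -1.2] gap 47.2 grip 41.4 t 15.4167
[0.006, -0.034, 0.001] [0.008, -0.033, 0.001] [0.01, -0.033, 0.001] [0.011, -0.032, 0.0] [0.013, -0.032, 0.001] [0.015, -0.031, 0.0] [0.017, -0.03, 0.001] [0.019, -0.029, 0.0]
```

Call:
carry_out(commands=[{"jaw": 0.044,"translation": [0.006,-0.034,0],"spin": -0.055},{"jaw": 0.044,"translation": [0.008,-0.033,0],"spin": -0.055},{"jaw": 0.044,"translation": [0.01,-0.033,0],"spin": -0.055},{"jaw": 0.044,"translation": [0.011,-0.032,0],"spin": -0.055},{"jaw": 0.044,"translation": [0.013,-0.032,0],"spin": -0.055},{"jaw": 0.044,"translation": [0.015,-0.031,0],"spin": -0.055},{"jaw": 0.044,"translation": [0.017,-0.03,0],"spin": -0.055},{"jaw": 0.044,"translation": [0.015,-0.02,0],"spin": -0.055}])

```text
time: 16.08
tool_pos: [597.1, -46.3, 201.5]
tcp_rot: [-180.0, -0.1, 15.5]
ft_force: [0.1, -1.1, -1.4]
finger_gap: 46.3
grip_force: 41.4
```

Call:
carry_out(commands=[{"jaw": 0.044,"translation": [0,0,0],"spin": 0},{"jaw": 0.044,"translation": [0,0,0],"spin": 0},{"jaw": 0.044,"translation": [0,0,0],"spin": 0},{"jaw": 0.044,"translation": [0,0,0],"spin": 0},{"jaw": 0.044,"translation": [0,0,0],"spin": 0},{"jaw": 0.044,"translation": [0,0,0],"spin": 0},{"jaw": 0.044,"translation": [0,0,0],"spin": 0},{"jaw": 0.044,"translation": [0,0,0],"spin": 0}])

```text
time: 16.75
tool_pos: [596.6, -49.8, 200.3]
tcp_rot: [-180.0, 0.0, 15.2]
ft_force: [0.1, -0.3, -0.9]
finger_gap: 46.3
grip_force: 41.4
```

```bash
python3 - <<'E'
from h import *
w=look(["cup_blue","cup_yellow"],"w7")
print(proj(w,[633,68.4,23]),proj(w,[551,46,23])); print(cap(w,"blue",23))
plan([633,68.4,115],15.25,4)
E
```

```text
cup_blue []
cup_yellow [([159, 181], 0.77, [552.0, 52.0])]
[151.90544828 106.18726951] [158.94691884 186.57191404]
[([112, 70, 72, 73, 1593], [161.0, 107.0], [632.0, 72.8]), ([120, 76, 19, 39, 314], [127.0, 94.0], [637.7, 92.7]), ([200, 223, 112, 104, 8717], [254.0, 279.0], [474.2, -84.4]), ([503, 247, 9, 28, 160], [507.0, 260.0], [569.3, -365.7])]
d [ 36.3 117.8 -85.3] dist/row 37.5 spin/row 0.0001 f [-0.1  0.4 -2. ] gap 46.9 grip 41.4 t 16.9
[0.017, -0.026, 0.021] [0.016, -0.026, 0.021] [0.017, -0.026, 0.022] [0.016, -0.026, 0.021]
```

View pics/w7.png

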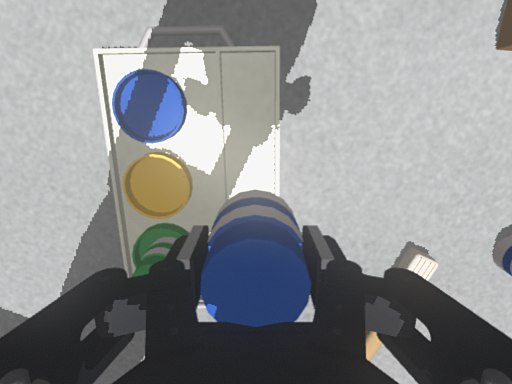

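The wrist view shows the blue cup at (150,105), matching the prediction (152,106), and the blue jar in hand. I lower it in.

Call:
carry_out(commands=[{"jaw": 0.044,"translation": [0.016,-0.026,0.01],"spin": 0},{"jaw": 0.044,"translation": [0.017,-0.026,0.02],"spin": 0},{"jaw": 0.044,"translation": [0.016,-0.026,0.02],"spin": 0},{"jaw": 0.044,"translation": [0.017,-0.026,0.02],"spin": 0},{"jaw": 0.044,"translation": [0,0,0.02],"spin": 0},{"jaw": 0.044,"translation": [0,0,0.02],"spin": 0},{"jaw": 0.044,"translation": [0,0,0.02],"spin": 0},{"jaw": 0.044,"translation": [0,0,0.01],"spin": 0}])

```text
time: 17.57
tool_pos: [631.1, 68.8, 57.0]
tcp_rot: [-179.9, 0.2, 15.3]
ft_force: [0.2, -0.5, -1.8]
finger_gap: 46.7
grip_force: 41.5
```

Call:
carry_out(commands=[{"jaw": 0.044,"translation": [0,0,0.005],"spin": 0},{"jaw": 0.044,"translation": [0,0,0.005],"spin": 0},{"jaw": 0.044,"translation": [0,0,0.005],"spin": 0},{"jaw": 0.044,"translation": [0,0,0.005],"spin": 0},{"jaw": 0.044,"translation": [0,0,0],"spin": 0},{"jaw": 0.044,"translation": [0,0,0],"spin": 0},{"jaw": 0.044,"translation": [0,0,0],"spin": 0},{"jaw": 0.044,"translation": [0,0,0],"spin": 0}])

```text
time: 18.23
tool_pos: [633.4, 68.5, 41.0]
tcp_rot: [180.0, -0.1, 15.3]
ft_force: [-0.5, 0.1, -1.1]
finger_gap: 46.3
grip_force: 41.5
```

Call:
carry_out(commands=[{"jaw": 0.044,"translation": [-0.001,0,0.004],"spin": 0},{"jaw": 0.044,"translation": [0,0,0.003],"spin": 0},{"jaw": 0.044,"translation": [0,0,0.001],"spin": 0},{"jaw": 0.044,"translation": [0,0,0.001],"spin": 0},{"jaw": 0.044,"translation": [0,0,0],"spin": 0},{"jaw": 0.044,"translation": [0,0,0],"spin": 0},{"jaw": 0.044,"translation": [0,0,0],"spin": 0},{"jaw": 0.044,"translation": [0,0,0],"spin": 0}])

```text
time: 18.9
tool_pos: [631.8, 68.2, 31.7]
tcp_rot: [-180.0, 0.0, 15.3]
ft_force: [-4.2, -0.2, 6.2]
finger_gap: 46.5
grip_force: 41.9
```

Call:
carry_out(commands=[{"jaw": 0.044,"translation": [0,0,0.001],"spin": 0},{"jaw": 0.044,"translation": [0,0,0],"spin": 0},{"jaw": 0.044,"translation": [0,0,0],"spin": 0},{"jaw": 0.044,"translation": [0,0,0],"spin": 0},{"jaw": 0.044,"translation": [0,0,0],"spin": 0},{"jaw": 0.044,"translation": [0,0,0],"spin": 0},{"jaw": 0.044,"translation": [0,0,0],"spin": 0},{"jaw": 0.044,"translation": [0,0,0],"spin": 0}])

```text
time: 19.57
tool_pos: [631.8, 68.2, 31.6]
tcp_rot: [-180.0, 0.0, 15.3]
ft_force: [-8.0, -0.2, 12.9]
finger_gap: 46.6
grip_force: 42.9
```

Call:
carry_out(commands=[{"jaw": 0.044,"translation": [0,0,-0.001],"spin": 0},{"jaw": 0.065,"translation": [0,0,-0.001],"spin": 0},{"jaw": 0.065,"translation": [0,0,0],"spin": 0},{"jaw": 0.065,"translation": [0,0,0],"spin": 0},{"jaw": 0.065,"translation": [0,0,0],"spin": 0},{"jaw": 0.065,"translation": [0,0,0],"spin": 0},{"jaw": 0.065,"translation": [0,0,-0.005],"spin": 0},{"jaw": 0.065,"translation": [0,0,-0.01],"spin": 0}])

```text
time: 20.23
tool_pos: [630.7, 68.2, 46.1]
tcp_rot: [-180.0, 0.2, 15.3]
ft_force: [-0.2, -0.2, -1.0]
finger_gap: 65.2
grip_force: 0.0
```

Call:
carry_out(commands=[{"jaw": 0.065,"translation": [0,0,-0.02],"spin": 0},{"jaw": 0.065,"translation": [0,0,-0.03],"spin": 0},{"jaw": 0.065,"translation": [0,0,-0.03],"spin": 0},{"jaw": 0.065,"translation": [0,-0.01,-0.03],"spin": 0},{"jaw": 0.065,"translation": [0,-0.02,-0.03],"spin": 0},{"jaw": 0.08,"translation": [-0.004,-0.03,-0.015],"spin": 0},{"jaw": 0.08,"translation": [-0.004,-0.04,0],"spin": 0},{"jaw": 0.08,"translation": [-0.005,-0.04,0],"spin": 0}])

```text
time: 20.9
tool_pos: [583.6, 200.8, 206.1]
tcp_rot: [180.0, -0.3, 15.2]
ft_force: [0.9, 0.5, -0.4]
finger_gap: 79.7
grip_force: 0.0
```

Call:
carry_out(commands=[{"jaw": 0.08,"translation": [0,-0.035,0],"spin": 0},{"jaw": 0.08,"translation": [0,-0.025,0],"spin": 0},{"jaw": 0.08,"translation": [0,-0.01,0],"spin": 0},{"jaw": 0.08,"translation": [0,0,0],"spin": 0},{"jaw": 0.08,"translation": [0,0,0],"spin": 0},{"jaw": 0.08,"translation": [0,0,0],"spin": 0},{"jaw": 0.08,"translation": [0,0,0],"spin": 0},{"jaw": 0.08,"translation": [0,0,0],"spin": 0}])

```text
time: 21.57
tool_pos: [564.7, 265.9, 202.3]
tcp_rot: [180.0, 0.0, 15.2]
ft_force: [-0.8, -0.9, -0.1]
finger_gap: 79.9
grip_force: 0.0
```

```bash
python3 - <<'E'
from h import *
w=r.snapshot("wrist"); cv2.imwrite("pics/w8.png",w["pixels"])
c=cap(w,"yellow",62); print(c)
print("blue",cap(w,"blue",71))
X=min((q[2] for q in c if q[0][4]>300),key=lambda a:np.hypot(a[0]-625,a[1]-280))
plan([X[0],X[1],100],15.25,4)
E
```

```text
[([236, 81, 48, 49, 1837], [260.0, 105.0], [630.9, 278.9]), ([395, 197, 70, 63, 3307], [430.0, 227.0], [560.5, 81.8])]
blue [([405, 123, 99, 68, 3764], [457.0, 158.0], [633.7, 95.2])]
d [  66.3   12.8 -102.3] dist/row 30.6 spin/row -0.0003 f [ 0.4  0.3 -0.5] gap 80.2 grip 0.0 t 21.6167
[0.017, 0.001, 0.026] [0.017, 0.001, 0.025] [0.017, 0.002, 0.026] [0.016, 0.001, 0.025]
```

View pics/w8.png

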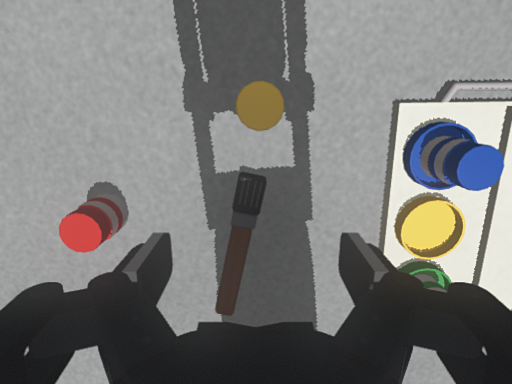

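The wrist view shows the blue jar upright in its cup, the yellow cap at (260,105) giving (631,279), and the red jar and wire brush untouched. I descend on yellow.

Call:
carry_out(commands=[{"jaw": 0.08,"translation": [0.017,0.001,0.025],"spin": 0},{"jaw": 0.08,"translation": [0.017,0.001,0.025],"spin": 0},{"jaw": 0.08,"translation": [0.017,0.002,0.025],"spin": 0},{"jaw": 0.08,"translation": [0.016,0.001,0.025],"spin": 0},{"jaw": 0.08,"translation": [0,0,0.025],"spin": 0},{"jaw": 0.08,"translation": [0,0,0.025],"spin": 0},{"jaw": 0.08,"translation": [0,0,0.02],"spin": 0},{"jaw": 0.08,"translation": [0,0,0.011],"spin": 0}])

```text
time: 22.28
tool_pos: [628.3, 278.6, 17.4]
tcp_rot: [180.0, 0.3, 15.2]
ft_force: [-0.5, -0.6, -1.1]
finger_gap: 80.0
grip_force: 0.0
```

Call:
carry_out(commands=[{"jaw": 0.08,"translation": [0,0,0],"spin": 0},{"jaw": 0.08,"translation": [0,0,0],"spin": 0},{"jaw": 0.044,"translation": [0,0,0],"spin": 0},{"jaw": 0.044,"translation": [0,0,0],"spin": 0},{"jaw": 0.044,"translation": [0,0,0],"spin": 0},{"jaw": 0.044,"translation": [0,0,0],"spin": 0},{"jaw": 0.044,"translation": [0,0,0],"spin": 0},{"jaw": 0.044,"translation": [0,0,0],"spin": 0}])

```text
time: 22.95
tool_pos: [631.7, 280.8, 23.9]
tcp_rot: [-180.0, -0.2, 15.3]
ft_force: [-0.1, -0.8, 5.6]
finger_gap: 46.2
grip_force: 41.6
```

Call:
carry_out(commands=[{"jaw": 0.044,"translation": [0,0,-0.01],"spin": 0},{"jaw": 0.044,"translation": [0,0,-0.025],"spin": 0},{"jaw": 0.044,"translation": [0,0,-0.03],"spin": 0},{"jaw": 0.044,"translation": [0,0,-0.03],"spin": 0},{"jaw": 0.044,"translation": [-0.006,0.01,-0.03],"spin": 0},{"jaw": 0.044,"translation": [-0.02,0.03,-0.02],"spin": 0},{"jaw": 0.044,"translation": [-0.022,0.032,-0.01],"spin": 0},{"jaw": 0.044,"translation": [-0.022,0.032,0],"spin": 0}])

```text
time: 23.62
tool_pos: [591.4, 161.1, 181.4]
tcp_rot: [180.0, -0.4, 15.4]
ft_force: [0.7, -0.0, -0.4]
finger_gap: 46.8
grip_force: 41.4
```

Call:
carry_out(commands=[{"jaw": 0.044,"translation": [-0.02,0.03,0],"spin": 0},{"jaw": 0.044,"translation": [-0.02,0.03,0],"spin": 0},{"jaw": 0.044,"translation": [-0.02,0.03,0],"spin": 0},{"jaw": 0.044,"translation": [-0.01,0.011,0],"spin": 0},{"jaw": 0.044,"translation": [0,0,0],"spin": 0},{"jaw": 0.044,"translation": [0,0,0],"spin": 0},{"jaw": 0.044,"translation": [0,0,0],"spin": 0},{"jaw": 0.044,"translation": [0,0,0],"spin": 0}])

```text
time: 24.28
tool_pos: [549.4, 46.7, 176.6]
tcp_rot: [-180.0, -0.0, 15.4]
ft_force: [0.0, -0.4, -1.6]
finger_gap: 46.4
grip_force: 41.4
```

```bash
python3 - <<'E'
from h import *
plan([550.5,46.2,110],15.25,4)
E
```

```text
d [  1.1  -0.5 -66.6] dist/row 16.6 spin/row 0.0005 f [ 0.  -0.4 -1.6] gap 46.4 grip 41.4 t 24.2833
[0.0, 0.0, 0.017] [0.0, 0.0, 0.017] [0.0, 0.0, 0.016] [0.001, 0.001, 0.017]
```

Call:
carry_out(commands=[{"jaw": 0.044,"translation": [0.001,0.001,0.01],"spin": 0},{"jaw": 0.044,"translation": [0,0,0.02],"spin": 0},{"jaw": 0.044,"translation": [0,0,0.02],"spin": 0},{"jaw": 0.044,"translation": [0,0,0.02],"spin": 0},{"jaw": 0.044,"translation": [0,0,0.02],"spin": 0},{"jaw": 0.044,"translation": [0,0,0.02],"spin": 0},{"jaw": 0.044,"translation": [0,0,0.01],"spin": 0},{"jaw": 0.044,"translation": [0,0,0.005],"spin": 0}])

```text
time: 24.95
tool_pos: [548.5, 45.5, 48.4]
tcp_rot: [-179.9, 0.2, 15.3]
ft_force: [0.3, 0.7, -1.0]
finger_gap: 46.6
grip_force: 41.4
```

Call:
carry_out(commands=[{"jaw": 0.044,"translation": [0,0,0.005],"spin": 0},{"jaw": 0.044,"translation": [0,0,0.005],"spin": 0},{"jaw": 0.044,"translation": [0,0,0.003],"spin": 0},{"jaw": 0.044,"translation": [0,0,0.001],"spin": 0},{"jaw": 0.044,"translation": [0,0,0],"spin": 0},{"jaw": 0.044,"translation": [0,0,0],"spin": 0},{"jaw": 0.044,"translation": [0,0,0],"spin": 0},{"jaw": 0.044,"translation": [0,0,0],"spin": 0}])

```text
time: 25.62
tool_pos: [550.6, 44.8, 37.8]
tcp_rot: [180.0, -0.0, 15.3]
ft_force: [-0.6, 0.8, -1.0]
finger_gap: 46.5
grip_force: 41.4
```

Call:
carry_out(commands=[{"jaw": 0.044,"translation": [0,-0.001,0.002],"spin": 0},{"jaw": 0.044,"translation": [0,0,0.001],"spin": 0},{"jaw": 0.044,"translation": [0,0,0.001],"spin": 0},{"jaw": 0.044,"translation": [0,0,0.001],"spin": 0},{"jaw": 0.044,"translation": [0,0,0],"spin": 0},{"jaw": 0.044,"translation": [0,0,0],"spin": 0},{"jaw": 0.044,"translation": [0,0,0],"spin": 0},{"jaw": 0.044,"translation": [0,0,0],"spin": 0}])

```text
time: 26.28
tool_pos: [549.9, 45.8, 32.9]
tcp_rot: [-180.0, 0.0, 15.3]
ft_force: [-4.2, 0.1, 7.4]
finger_gap: 46.3
grip_force: 42.2
```

Call:
carry_out(commands=[{"jaw": 0.044,"translation": [0,0,0.001],"spin": 0},{"jaw": 0.044,"translation": [0,0,0],"spin": 0},{"jaw": 0.044,"translation": [0,0,0],"spin": 0},{"jaw": 0.044,"translation": [0,0,0],"spin": 0},{"jaw": 0.044,"translation": [0,0,0],"spin": 0},{"jaw": 0.044,"translation": [0,0,0],"spin": 0},{"jaw": 0.044,"translation": [0,0,0],"spin": 0},{"jaw": 0.044,"translation": [0,0,0],"spin": 0}])

```text
time: 26.95
tool_pos: [550.0, 45.8, 32.9]
tcp_rot: [-180.0, 0.0, 15.3]
ft_force: [-8.9, -1.3, 16.1]
finger_gap: 46.3
grip_force: 43.1
```

Call:
carry_out(commands=[{"jaw": 0.044,"translation": [0,0,-0.001],"spin": 0},{"jaw": 0.065,"translation": [0,0,-0.001],"spin": 0},{"jaw": 0.065,"translation": [0,0,0],"spin": 0},{"jaw": 0.065,"translation": [0,0,0],"spin": 0},{"jaw": 0.065,"translation": [0,0,0],"spin": 0},{"jaw": 0.065,"translation": [0,0,0],"spin": 0},{"jaw": 0.065,"translation": [0,0,-0.005],"spin": 0},{"jaw": 0.065,"translation": [0,0,-0.01],"spin": 0}])

```text
time: 27.62
tool_pos: [548.7, 45.8, 47.3]
tcp_rot: [-180.0, 0.2, 15.3]
ft_force: [-0.5, -0.2, -0.6]
finger_gap: 65.0
grip_force: 0.0
```

Call:
carry_out(commands=[{"jaw": 0.065,"translation": [0,0,-0.02],"spin": 0},{"jaw": 0.065,"translation": [0,0,-0.03],"spin": 0},{"jaw": 0.065,"translation": [0,0,-0.03],"spin": 0},{"jaw": 0.065,"translation": [0,0,-0.03],"spin": 0},{"jaw": 0.065,"translation": [0,0.015,-0.03],"spin": 0},{"jaw": 0.06,"translation": [-0.005,0.03,-0.015],"spin": 0},{"jaw": 0.06,"translation": [-0.01,0.035,0],"spin": 0},{"jaw": 0.06,"translation": [-0.01,0.035,0],"spin": 0}])

```text
time: 28.28
tool_pos: [557.6, -72.8, 206.9]
tcp_rot: [179.9, -0.3, 15.4]
ft_force: [-0.4, -1.2, -0.3]
finger_gap: 59.7
grip_force: 0.0
```

```bash
python3 - <<'E'
from h import *
plan([400,-250,200],-9,8)
E
```

```text
d [-157.6 -177.2   -6.9] dist/row 29.7 spin/row 0.0532 f [-0.4 -1.2 -0.3] gap 59.7 grip 0.0 t 28.2833
[-0.025, 0.016, 0.001] [-0.024, 0.017, 0.001] [-0.023, 0.019, 0.001] [-0.022, 0.02, 0.001] [-0.021, 0.021, 0.001] [-0.02, 0.022, 0.001] [-0.018, 0.023, 0.0] [-0.017, 0.024, 0.001]
```

Call:
carry_out(commands=[{"jaw": 0.06,"translation": [-0.025,0.016,0],"spin": 0.053},{"jaw": 0.06,"translation": [-0.024,0.017,0],"spin": 0.053},{"jaw": 0.06,"translation": [-0.023,0.019,0],"spin": 0.053},{"jaw": 0.06,"translation": [-0.022,0.02,0],"spin": 0.053},{"jaw": 0.06,"translation": [-0.021,0.021,0],"spin": 0.053},{"jaw": 0.06,"translation": [-0.02,0.022,0],"spin": 0.053},{"jaw": 0.06,"translation": [-0.018,0.018,0],"spin": 0.053},{"jaw": 0.06,"translation": [-0.01,0.01,0],"spin": 0.053}])

```text
time: 28.95
tool_pos: [405.8, -232.1, 204.5]
tcp_rot: [179.9, -0.0, -9.2]
ft_force: [-1.1, -0.1, 0.4]
finger_gap: 60.1
grip_force: 0.0
```

Call:
carry_out(commands=[{"jaw": 0.06,"translation": [0,0,0],"spin": 0},{"jaw": 0.06,"translation": [0,0,0],"spin": 0},{"jaw": 0.06,"translation": [0,0,0],"spin": 0},{"jaw": 0.06,"translation": [0,0,0],"spin": 0},{"jaw": 0.06,"translation": [0,0,0],"spin": 0},{"jaw": 0.06,"translation": [0,0,0],"spin": 0},{"jaw": 0.06,"translation": [0,0,0],"spin": 0},{"jaw": 0.06,"translation": [0,0,0],"spin": 0}])

```text
time: 29.62
tool_pos: [407.6, -230.0, 203.2]
tcp_rot: [-180.0, 0.0, -9.0]
ft_force: [0.2, -0.5, -0.3]
finger_gap: 59.8
grip_force: 0.0
```

```bash
python3 - <<'E'
from h import *
w=look(["patina_brush"],"w9")
for q in r.regions_of(w,"patina_brush")[:2]:
    ys,xs=np.nonzero(q["pixels"]); P=np.array([onz(w,[x,y],25)[:2] for x,y in zip(xs[::5],ys[::5])])
    c=P.mean(0); v=np.linalg.svd(P-c)[2][0]; v*=np.sign(v[0]); t=(P-c)@v; C=c+v*(t.max()+t.min())/2
    print(q["score"],"brush",np.degrees(np.arctan2(v[1],v[0])),C,t.max()-t.min(), "grasp",C-15*v)
plan([*(C-15*v),110],np.degrees(np.arctan2(v[1],v[0])),4)
E
```

```text
patina_brush [([279, 116], 0.75, [458.0, -265.0])]
0.76 brush -8.925856599512972 [ 459.15611623 -260.34915407] 175.3264959389348 grasp [ 444.33776702 -258.02181078]
d [ 36.9 -27.9 -93.2] dist/row 26.0 spin/row -0.0003 f [-0.1 -0.2  0.5] gap 60.2 grip 0.0 t 29.7667
[0.01, 0.005, 0.023] [0.01, 0.006, 0.023] [0.01, 0.005, 0.024] [0.011, 0.006, 0.023]
```

View pics/w9.png

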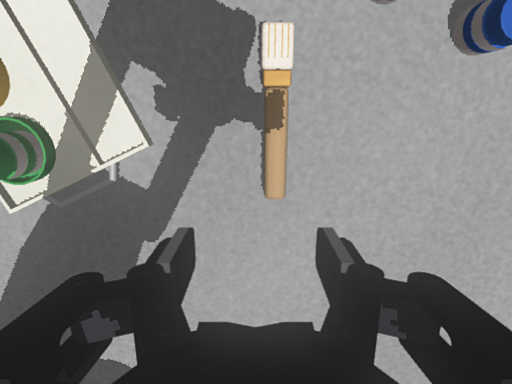

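The wrist view shows the brush, bristles at (278,45) and handle end at (275,195), so the grasp point is (444,-258) with yaw -9. I descend gently.

Call:
carry_out(commands=[{"jaw": 0.06,"translation": [0.01,0.005,0.025],"spin": 0},{"jaw": 0.06,"translation": [0.01,0.006,0.025],"spin": 0},{"jaw": 0.06,"translation": [0.01,0.005,0.025],"spin": 0},{"jaw": 0.06,"translation": [0.011,0.006,0.025],"spin": 0},{"jaw": 0.06,"translation": [0,0,0.025],"spin": 0},{"jaw": 0.06,"translation": [0,0,0.02],"spin": 0},{"jaw": 0.06,"translation": [0,0,0.012],"spin": 0},{"jaw": 0.06,"translation": [0,0,0.005],"spin": 0}])

```text
time: 30.43
tool_pos: [443.1, -257.5, 38.9]
tcp_rot: [-179.9, 0.2, -9.0]
ft_force: [-0.0, -0.3, 0.2]
finger_gap: 59.9
grip_force: 0.0
```

Call:
carry_out(commands=[{"jaw": 0.06,"translation": [0,0,0.005],"spin": 0},{"jaw": 0.06,"translation": [0,0,0.005],"spin": 0},{"jaw": 0.06,"translation": [0,0,0.005],"spin": 0},{"jaw": 0.06,"translation": [0,0,0.005],"spin": 0},{"jaw": 0.06,"translation": [0,0,0.003],"spin": 0},{"jaw": 0.06,"translation": [0,0,0.002],"spin": 0},{"jaw": 0.06,"translation": [0,0,0],"spin": 0},{"jaw": 0.06,"translation": [0,0,0],"spin": 0}])

```text
time: 31.1
tool_pos: [444.5, -258.5, 16.4]
tcp_rot: [180.0, -0.0, -9.0]
ft_force: [0.6, 1.0, 0.0]
finger_gap: 59.7
grip_force: 0.0
```

Call:
carry_out(commands=[{"jaw": 0.06,"translation": [0,0,0.003],"spin": 0},{"jaw": 0.06,"translation": [0,0,0.002],"spin": 0},{"jaw": 0.02,"translation": [0,0,0],"spin": 0},{"jaw": 0.02,"translation": [0,0,0],"spin": 0},{"jaw": 0.02,"translation": [0,0,0],"spin": 0},{"jaw": 0.02,"translation": [0,0,0],"spin": 0},{"jaw": 0.02,"translation": [0,0,0],"spin": 0},{"jaw": 0.02,"translation": [0,0,0],"spin": 0}])

```text
time: 31.77
tool_pos: [444.6, -258.5, 11.5]
tcp_rot: [180.0, -0.0, -9.0]
ft_force: [-0.3, -0.5, 2.2]
finger_gap: 22.7
grip_force: 39.5
```

Call:
carry_out(commands=[{"jaw": 0.02,"translation": [0,0,-0.005],"spin": 0},{"jaw": 0.02,"translation": [0,0,-0.01],"spin": 0},{"jaw": 0.02,"translation": [0,0,-0.02],"spin": 0},{"jaw": 0.02,"translation": [0,0,-0.02],"spin": 0},{"jaw": 0.02,"translation": [0,0,-0.02],"spin": 0},{"jaw": 0.02,"translation": [0,0,-0.02],"spin": 0},{"jaw": 0.02,"translation": [0,0,-0.01],"spin": 0},{"jaw": 0.02,"translation": [0,0,0],"spin": 0}])

```text
time: 32.43
tool_pos: [446.2, -259.7, 119.9]
tcp_rot: [179.9, -0.3, -9.0]
ft_force: [0.2, -0.2, -1.3]
finger_gap: 22.9
grip_force: 39.3
```

```bash
python3 - <<'E'
from h import *
plan([563.6,-57.3,110],15.25,8)
E
```

```text
d [117.4 202.4  -9.9] dist/row 29.3 spin/row -0.0529 f [ 0.2 -0.2 -1.3] gap 22.9 grip 39.3 t 32.4333
[0.011, -0.027, 0.001] [0.012, -0.027, 0.001] [0.013, -0.026, 0.001] [0.015, -0.025, 0.001] [0.016, -0.025, 0.001] [0.017, -0.024, 0.002] [0.018, -0.022, 0.001] [0.02, -0.022, 0.002]
```

Call:
carry_out(commands=[{"jaw": 0.02,"translation": [0.011,-0.027,0],"spin": -0.053},{"jaw": 0.02,"translation": [0.012,-0.027,0],"spin": -0.053},{"jaw": 0.02,"translation": [0.013,-0.026,0],"spin": -0.053},{"jaw": 0.02,"translation": [0.015,-0.025,0],"spin": -0.053},{"jaw": 0.02,"translation": [0.016,-0.025,0],"spin": -0.053},{"jaw": 0.02,"translation": [0.017,-0.024,0],"spin": -0.053},{"jaw": 0.02,"translation": [0.018,-0.022,0],"spin": -0.053},{"jaw": 0.02,"translation": [0.02,-0.02,0],"spin": -0.053}])

```text
time: 33.1
tool_pos: [561.6, -55.9, 114.7]
tcp_rot: [-179.9, 0.1, 15.4]
ft_force: [0.3, -0.3, -1.3]
finger_gap: 23.0
grip_force: 39.4
```

Call:
carry_out(commands=[{"jaw": 0.02,"translation": [0,0,0],"spin": 0},{"jaw": 0.02,"translation": [0,0,0],"spin": 0},{"jaw": 0.02,"translation": [0,0,0.01],"spin": 0},{"jaw": 0.02,"translation": [0,0,0.01],"spin": 0},{"jaw": 0.02,"translation": [0,0,0.01],"spin": 0},{"jaw": 0.02,"translation": [0,0,0],"spin": 0},{"jaw": 0.02,"translation": [0,0,0],"spin": 0},{"jaw": 0.02,"translation": [0,0,0],"spin": 0}])

```text
time: 33.77
tool_pos: [561.8, -58.1, 86.1]
tcp_rot: [-180.0, 0.0, 15.2]
ft_force: [0.8, 0.3, -0.4]
finger_gap: 22.7
grip_force: 39.5
```

```bash
python3 - <<'E'
from h import *
w=r.snapshot("wrist"); cv2.imwrite("pics/w10.png",w["pixels"])
P=[562.08,5.49,np.radians(15.25)]
def T(x,y,z): c,s=np.cos(P[2]),np.sin(P[2]); return [P[0]+c*x-s*y,P[1]+s*x+c*y,z]
print([proj(w,T(*a)).round() for a in [(142,-93,16),(138,-33,16),(0,-93,16),(142,93,16)]])
plan([563.6,-57.3,30],15.25,4)
E
```

```text
[array([307., -53.]), array([207., -45.]), array([298., 177.]), array([ -2., -52.])]
d [  1.4   0.7 -56.6] dist/row 14.2 spin/row -0.0 f [ 0.5 -0.1 -0.3] gap 22.8 grip 39.5 t 33.8167
[0.0, -0.0, 0.014] [0.001, -0.0, 0.014] [0.0, -0.0, 0.014] [0.001, -0.0, 0.015]
```

View pics/w10.png

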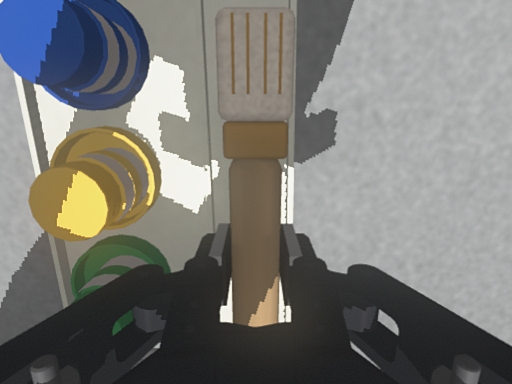

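The wrist view shows the brush aligned with the bay, handle centre at column 255. The bay runs from 212 to 287 at row 180, so it is about 4 mm further left. I correct by 4 mm and lower.

Call:
carry_out(commands=[{"jaw": 0.02,"translation": [0.001,-0.002,0.01],"spin": 0},{"jaw": 0.02,"translation": [0,-0.002,0.015],"spin": 0},{"jaw": 0.02,"translation": [0,0,0.015],"spin": 0},{"jaw": 0.02,"translation": [0,0,0.008],"spin": 0},{"jaw": 0.02,"translation": [0,0,0.005],"spin": 0},{"jaw": 0.02,"translation": [0,0,0.003],"spin": 0},{"jaw": 0.02,"translation": [0,0,0],"spin": 0},{"jaw": 0.02,"translation": [0,0,0],"spin": 0}])

```text
time: 34.48
tool_pos: [562.5, -53.6, 30.9]
tcp_rot: [180.0, -0.0, 15.3]
ft_force: [0.7, -0.2, -0.3]
finger_gap: 23.0
grip_force: 39.5
```

Call:
carry_out(commands=[{"jaw": 0.02,"translation": [0,0,0.004],"spin": 0},{"jaw": 0.02,"translation": [0,0,0.003],"spin": 0},{"jaw": 0.02,"translation": [0,0,0.002],"spin": 0},{"jaw": 0.02,"translation": [0,0,0.001],"spin": 0},{"jaw": 0.02,"translation": [0,0,0],"spin": 0},{"jaw": 0.02,"translation": [0,0,0],"spin": 0},{"jaw": 0.02,"translation": [0,0,0],"spin": 0},{"jaw": 0.02,"translation": [0,0,0],"spin": 0}])

```text
time: 35.15
tool_pos: [562.1, -53.5, 20.5]
tcp_rot: [180.0, -0.0, 15.3]
ft_force: [-0.3, 1.0, -1.3]
finger_gap: 23.2
grip_force: 39.5
```

Call:
carry_out(commands=[{"jaw": 0.02,"translation": [0,0,0.002],"spin": 0},{"jaw": 0.02,"translation": [0,0,0.001],"spin": 0},{"jaw": 0.02,"translation": [0,0,0.001],"spin": 0},{"jaw": 0.02,"translation": [0,0,0],"spin": 0},{"jaw": 0.02,"translation": [0,0,0],"spin": 0},{"jaw": 0.02,"translation": [0,0,0],"spin": 0},{"jaw": 0.02,"translation": [0,0,0],"spin": 0},{"jaw": 0.02,"translation": [0,0,0],"spin": 0}])

```text
time: 35.82
tool_pos: [561.9, -53.5, 16.5]
tcp_rot: [-180.0, 0.0, 15.3]
ft_force: [-3.6, 0.7, 5.6]
finger_gap: 23.1
grip_force: 40.1
```

```bash
python3 - <<'E'
from h import *
plan([563,-54,17],15.25,1)
E
```

```text
d [ 1.1 -0.5  0.5] dist/row 1.3 spin/row 0.0006 f [-3.6  0.7  5.6] gap 23.1 grip 40.1 t 35.8167
[0.001, 0.001, -0.001]
```

Call:
carry_out(commands=[{"jaw": 0.028,"translation": [0,0,0],"spin": 0},{"jaw": 0.028,"translation": [0,0,0],"spin": 0},{"jaw": 0.028,"translation": [0,0,0],"spin": 0},{"jaw": 0.032,"translation": [0,0,-0.002],"spin": 0},{"jaw": 0.036,"translation": [0,0,-0.004],"spin": 0},{"jaw": 0.04,"translation": [0,0,-0.008],"spin": 0},{"jaw": 0.045,"translation": [0,0,-0.015],"spin": 0},{"jaw": 0.05,"translation": [0,0,-0.02],"spin": 0}])

```text
time: 36.48
tool_pos: [560.8, -53.3, 65.0]
tcp_rot: [-179.9, 0.1, 15.3]
ft_force: [0.2, -0.6, -0.1]
finger_gap: 50.3
grip_force: 0.0
```

Call:
carry_out(commands=[{"jaw": 0.05,"translation": [0,0,-0.025],"spin": 0},{"jaw": 0.05,"translation": [0,0,-0.03],"spin": 0},{"jaw": 0.05,"translation": [0,0,-0.03],"spin": 0},{"jaw": 0.05,"translation": [0,0.01,-0.03],"spin": 0},{"jaw": 0.05,"translation": [-0.01,0.02,-0.03],"spin": 0},{"jaw": 0.05,"translation": [-0.03,0.02,-0.01],"spin": 0},{"jaw": 0.05,"translation": [-0.035,0.02,0],"spin": 0},{"jaw": 0.05,"translation": [-0.035,0.01,0],"spin": 0}])

```text
time: 37.15
tool_pos: [477.0, -161.8, 222.8]
tcp_rot: [179.8, -0.2, 15.3]
ft_force: [1.0, -0.4, 0.6]
finger_gap: 50.2
grip_force: 0.0
```

```bash
python3 - <<'E'
from h import *
w=r.snapshot("wrist"); cv2.imwrite("pics/w11.png",w["pixels"])
s=r.sense(); print(s["tool_pos"],s["ft_force"])
E
```

```text
[ 471.64144108 -163.76884933  221.13577072] [ 2.69622678 -4.36649843  0.10764942]
```

View pics/w11.png

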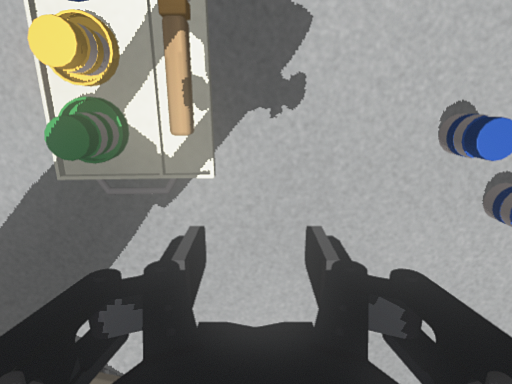

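The wrist view shows the brush in the bay, handle end at (180,130), between the divider (160) and the rim (212). The green and yellow jars stand in their cups. I let the arm settle, then do a numeric check.

Call:
carry_out(commands=[{"jaw": 0.05,"translation": [0,0,0],"spin": 0},{"jaw": 0.05,"translation": [0,0,0],"spin": 0},{"jaw": 0.05,"translation": [0,0,0],"spin": 0},{"jaw": 0.05,"translation": [0,0,0],"spin": 0},{"jaw": 0.05,"translation": [0,0,0],"spin": 0},{"jaw": 0.05,"translation": [0,0,0],"spin": 0},{"jaw": 0.05,"translation": [0,0,0],"spin": 0},{"jaw": 0.05,"translation": [0,0,0],"spin": 0}])

```text
time: 37.87
tool_pos: [477.1, -159.3, 220.1]
tcp_rot: [-180.0, 0.0, 15.3]
ft_force: [0.4, 0.3, 0.7]
finger_gap: 49.8
grip_force: 0.0
```

```bash
python3 - <<'E'
from h import *
for cam in("top","side"): look(["jar_green","jar_blue","jar_yellow","jar_red","patina_brush","wire_brush"],None,cam)
print(r.hand_in())
E
```

```text
jar_green [([232, 223], 0.58, [467.0, 26.0])]
jar_blue [([378, 182], 0.73, [584.0, -380.0]), ([222, 166], 0.66, [628.0, 55.0]), ([414, 208], 0.65, [508.0, -483.0])]
jar_yellow [([225, 195], 0.8, [545.0, 48.0])]
jar_red [([94, 225], 0.93, [461.0, 413.0])]
patina_brush [([263, 183], 0.73, [580.0, -57.0])]
wire_brush [([147, 224], 0.93, [466.0, 263.0])]
jar_green [([271, 223], 0.62, [468.0, 12.0]), ([239, 222], 0.41, [556.0, 45.0])]
jar_blue [([214, 217], 0.86, [633.0, 52.0]), ([302, 148], 0.64, [515.0, -480.0]), ([276, 154], 0.63, [590.0, -395.0])]
jar_yellow [([236, 219], 0.64, [570.0, 34.0])]
jar_red [([209, 330], 0.95, [466.0, 421.0])]
patina_brush [([243, 201], 0.56, [586.0, -60.0])]
wire_brush [([239, 278], 0.88, [467.0, 253.0])]
the job is handed in; nothing more can be done
None
```

The green, blue and yellow jars are upright in their matching cups, the patina brush lies in the bay, the red jar and wire brush were left alone, and the job is handed in (about 38 s used).

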